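# Bolt the ski clamp into its keeper

### The job

Make the wax bench ready for a ski: by the black knob of the ski clamp's bolt, draw the bolt right back, slide the clamp along its rail to the keeper, feel with light pressure for the bore in the brass strike plate, and push the bolt across until it is fully home in the keeper. Do not ram or drag the bolt hard against the keeper, since the brass marks easily, and let go of the knob when done. Leave the iron, brush, cork block and scraper where they lie.

Things in the scene. Friction and masses are not known exactly. Their poses are not given: they have to be found in the camera images.
- rail: the wax bench, fixed: birch plank 290 x 680 x 22 mm with a steel T rail 44 mm wide, 620 mm long, top 38 mm above the table. Origin on the table under the rail's middle. The rail runs along its y; its x points across the rail to the bolt's side, away from the robot. The plank reaches from x = -85 to +205 mm
- clamp: movable ski clamp: saddle 84 x 96 mm on the rail, two upright jaws 80 mm long (tops 100 mm above the table, outer faces at x = -34 and +34 mm), a wing to +x with the bolt in two guides (tops 67 mm above the table). Origin on the rail's middle line at table height, in line with the bolt; axes as the rail's. Slides only along y, 140 mm either way of the rail's middle; friction 4 N, stays where left
- bolt: the bolt; origin at the centre of its upright black knob (24 mm across, 28 mm tall, centre 98 mm above the table), axes as the rail's. Slides along x against 3 N of friction and stays where left: knob 80 mm from the clamp's origin when drawn right back, 116 mm when fully out, a stop at each end; at the start partly out. Moving the knob along y slides the whole clamp
- nose (a point): the bolt's nose, the end of its 12 mm thick level rod: 62 mm ahead (+x) of the knob's centre and 42 mm below it; the last 3 mm taper to 9 mm across
- keeper: the keeper, fixed on the plank: steel bracket 110 mm wide (y) with a wide window and, on its side towards the clamp, a brass strike plate 84 mm wide, 6 mm thick, top 76 mm above the table. Origin on the plank's top at the bracket's middle, under the strike plate's face; axes as the rail's. The face is 8 mm ahead of the nose of a drawn-back bolt. More than about 30 N from the bolt marks the brass
- window (a point): middle of the bracket's window in the plane of the strike plate's face, 34 mm above the plank, at the height of the bolt's axis. The bore, 15 mm wide, is in the middle of the strike plate at this height, but the plate is screwed on in slots and sits up to 12 mm to either side (y) of this point; the shift is new each time and not reported. A fully shot bolt's nose is 28 mm past (+x) this plane
- iron: red enamel waxing iron with black handle, 150 x 90 x 87 mm, 0.9 kg, loose bystander; origin under its middle
- brush: horsehair brush with beech back, 150 x 60 x 42 mm, loose bystander; origin under its middle
- cork: cork block 60 x 60 x 35 mm, loose bystander, on the plank; origin under its middle
- scraper: clear acrylic scraper 60 x 90 x 5 mm, loose bystander, lying flat on the plank; origin under its middle

How it is judged:
By the outcome, as a careful person would: the job done as asked, in the order asked, and still so for the second after the job is handed in, with the robot touching nothing.
It also fails if it takes over 72 s, if anything falls off the work surface, if the arm or the gripper's body presses on something with over 40 N, if the wrist force passes 120 N, or if a joint passes its speed limit or range.

### The arm

A 6-joint arm with a two-finger parallel gripper is mounted at the origin on the work surface. World frame = base frame: x ahead of the robot, y to its left, z up, the work surface at z = 0. Lengths are in m, angles in rad, forces in N, time in s.
With the tool pointing down it reaches from about 0.35 to 0.775 m from the base axis. Payload 5.5 kg.
Tool frame: the origin (TCP) lies between the finger pads; the fingertips stand 19 mm ahead of it and the grasp point (between the pads) is the TCP; z points along the fingers, x is the direction in which the jaws open and shut, and the axes are right-handed (so a half turn about z gives the same grasp; the last joint's range is limited). The gripper opens to 85 mm and grips with 20 to 120 N. Pads are 22 mm wide; open, the fingers measure 114 mm over their backs; the gripper's body (76 mm by 85 mm) begins 54 mm behind the grasp point. The pads swing forward as they close: fully open they stand 13 mm farther back than shut.
Start: joints at [-1.437, 0.313, 0.046, 1.304, 0, 1.431], TCP at [0.155, -0.554, 0.25] pointing down, gripper open.
Joint ranges: [-2.76, 2.76], [-0.86, 1.69], [-1.03, 1.26], [-2.2, 2.34], [-1.47, 1.5], [-3.14, 3.14]. Speed limits (rad/s): [2.57, 2.57, 3.14, 3.14, 3.14, 3.14].

### API

Orientations are given as a unit quaternion [w, x, y, z].
In Python, from workcell import env gives the robot as it stands. The module is installed in compiled form; this text tells all that it offers.
- The arm moves only by the tool carry_out, never from a script. Its argument "steps" is a list of rows, each a list of 7 numbers: the gripper command: -1 is shut, 1 is fully open, values between are in proportion, then the shift along the tool's x, y, z in m, then the turn, a rotation vector about the tool's x, y, z in rad. A call has 1 to 20 rows; each row shifts and turns the commanded pose from where the row before left it, along the tool's axes as they then stand; what a row does not reach is not made up. A row lasts 1/8 s, in which the tool goes at most 62.5 mm and 10.7 degrees, less where a joint would pass 70% of its speed; a pose out of reach is approached as far as the arm can. A call with a gripper value outside its range is refused whole. The fingers move at their own pace and stop on an object; "grip_force" is the grip in N (left out, the last holds). Time passes only in rows, so rows that do not move let the fingers close. It gives the time, the measured TCP pose, the force and the opening at its end, in the units of the state.
- env.get_state(): the state, without advancing time (a new reading comes with each control period).
- env.read_camera(name): name is "side" or "top"; returns a dict with "color" (480x640x3 uint8, red, green, blue), "K" (3x3 intrinsics, pixels), "R" (3x3) and "t" (3): a world point X has camera coordinates R X + t. Camera axes: x right, y down, z forward; pixel columns grow to the right and rows downward; lengths in m; the calibration is good to about 2 mm. A picture is of the moment at which its call begins. There is no depth.
- env.hand_in(): hands the job in, once; it reports no verdict.
The state is a dict: "clock": time; "joint_pos": joint angles; "qvel": joint speeds; "tau": joint torques, N m; "tcp_pos": TCP position; "orientation": TCP orientation; "wrist_force": force on the tool from outside, world axes, zero at the start; "ft_torque": the same for the moment, N m; "finger_gap": finger opening in m.
Only numpy, scipy, OpenCV 4.12 (cv2) and the standard library are available. Lean on these libraries where they do the work, as an engineer would, in place of code of your own. Each camera call takes 0.05 s, during which the arm holds its last target. There are 200 camera calls.

## Working session

There is one attempt and no reset: what is moved stays moved. The work goes in short steps, Python scripts to look and compute and a tool call to move; the robot and the scene stay as the last step left them, time stands still between calls to the robot, and variables do not carry over. Pictures are saved under pics/ and viewed, about 8 in all and at most 12, crops included, and the job is handed in when it is done.

Besides the shell and the picture viewer there is one more tool, called after "Request:" as name(argument=value, ...), one argument or row to a line, values as JSON. carry_out: Moves the arm, as the interface text tells. Its arguments: {"type":"object","properties":{"steps":{"type":"array","items":{"type":"array","items":{"type":"number"}}},"grip_force":{"type":"number"}},"required":["steps"]}

```bash
mkdir -p pics; python3 - <<'E'
from workcell import env
import cv2
s=env.get_state();print({k:s[k] for k in('clock','tcp_pos','orientation','wrist_force','finger_gap')})
for n in('top','side'):
    c=env.read_camera(n);cv2.imwrite(f'pics/{n}0.png',c['color'][:,:,::-1]);print(n,c['K'],c['R'],c['t'])
E
```

```text
{'clock': 0.0, 'tcp_pos': array([ 0.15538465, -0.5531164 ,  0.24939913]), 'orientation': array([-6.56145874e-04,  7.96967652e-01, -6.04021296e-01, -6.36061935e-04]), 'wrist_force': array([ 0.38237302,  0.19621854, -0.71245218]), 'finger_gap': 0.08521910559675201}
top [[524.24420344   0.         315.67967218]
 [  0.         524.24420344 245.77501037]
 [  0.           0.           1.        ]] [[ 0.00126025 -0.99944451 -0.03330295]
 [-0.99021725  0.00339949 -0.13949282]
 [ 0.13952855  0.03315295 -0.98966291]] [0.01686162 0.61210842 0.97616058]
side [[464.16791046   0.         320.31680399]
 [  0.         464.16791046 234.35713831]
 [  0.           0.           1.        ]] [[-0.86061813 -0.50889506  0.01903304]
 [-0.28237412  0.44576728 -0.84944475]
 [ 0.42379393 -0.73642199 -0.5273342 ]] [0.5255342  0.23523139 0.69047899]
```

View pics/top0.png

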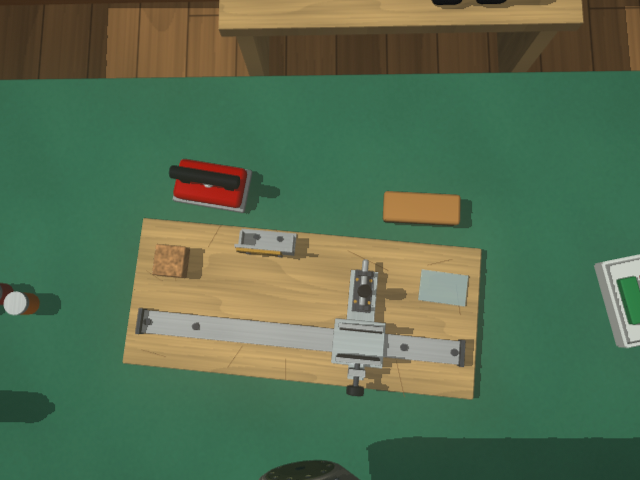

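View pics/side0.png

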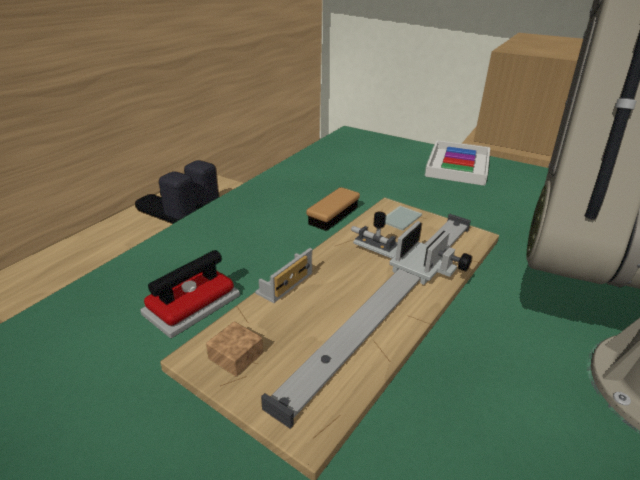

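Top view: plank corners are near (144,219), (481,248), (474,398) and (123,364). The knob is at (364,291), the keeper at (266,242) and the clamp at (359,343). The side view shows the strike plate at (292,272). Next I measure these and zoom in on the plate.

```bash
cat > h.py <<'E'
import numpy as np, cv2
from workcell import env
def ray(c,p,z):
    d=c['R'].T@np.linalg.inv(c['K'])@np.array([p[0],p[1],1.]); o=-c['R'].T@c['t']
    return o+d*(z-o[2])/d[2]
def proj(c,X):
    q=c['K']@(c['R']@np.asarray(X)+c['t']); return q[:2]/q[2]
def blob(m,roi):
    x0,y0,x1,y1=roi; k=np.zeros(m.shape,np.uint8); k[y0:y1,x0:x1]=m[y0:y1,x0:x1]
    cs,_=cv2.findContours(k.astype(np.uint8),cv2.RETR_EXTERNAL,cv2.CHAIN_APPROX_NONE)
    return max(cs,key=cv2.contourArea)
E
python3 - <<'E'
from h import *
t=env.read_camera('top'); s=env.read_camera('side')
hsv=cv2.cvtColor(t['color'],cv2.COLOR_RGB2HSV)
m=((hsv[...,0]<35)&(hsv[...,1]>40)&(hsv[...,2]>90)).astype(np.uint8)
c=cv2.convexHull(blob(m,(100,212,500,420)))
ap=cv2.approxPolyDP(c,8,True)[:,0]; print(ap.tolist())
P=np.array([ray(t,p,.022)[:2] for p in ap]); print(P.round(4)); print([np.linalg.norm(P[i]-P[i-1]).round(4) for i in range(len(P))])
W=np.array([ray(t,p,.022)[:2] for p in c[:,0]],np.float32); print(cv2.minAreaRect(W))
dark=(t['color'].max(2)<50).astype(np.uint8)
k=blob(dark,(350,275,380,305)); (u,v),r=cv2.minEnclosingCircle(k); print('knob top px',u,v,r,ray(t,(u,v),.112))
ds=(s['color'].max(2)<50).astype(np.uint8)
k=blob(ds,(365,205,395,230)); print('side knob',cv2.boundingRect(k))
a=t['color'][215:265,220:310]; b=s['color'][240:310,250:325]
a=cv2.resize(a,(720,400),interpolation=cv2.INTER_CUBIC)
b=cv2.resize(b,None,fx=8,fy=8,interpolation=cv2.INTER_CUBIC)
cv2.imwrite('pics/b.png',b[:,:,::-1])
cc=t['color'][250:400,320:400]; cc=cv2.resize(cc,(320,600),interpolation=cv2.INTER_CUBIC)
a=cv2.resize(a,(480,267)); o=np.zeros((600,800,3),np.uint8); o[:,:320]=cc; o[:267,320:]=a; cv2.imwrite('pics/a.png',o[:,:,::-1])
E
```

```text
[[143, 219], [480, 249], [472, 398], [123, 362]]
[[ 0.671   0.3664]
 [ 0.6076 -0.3058]
 [ 0.3237 -0.2789]
 [ 0.3877  0.3923]]
[np.float64(0.2845), np.float64(0.6752), np.float64(0.2852), np.float64(0.6742)]
((0.497384250164032, 0.04341962933540344), (0.6784178018569946, 0.2896382212638855), 84.49922180175781)Traceback (most recent call last):
  File "<stdin>", line 10, in <module>
  File "h.py", line 11, in blob
    return max(cs,key=cv2.contourArea)
ValueError: max() iterable argument is empty
```

```bash
python3 - <<'E'
from h import *
t=env.read_camera('top'); s=env.read_camera('side')
a=t['color'][215:265,220:310]; b=s['color'][240:310,250:325]
b=cv2.resize(b,None,fx=8,fy=8,interpolation=cv2.INTER_CUBIC)
cv2.imwrite('pics/b.png',b[:,:,::-1])
cc=t['color'][250:400,320:400]; cc=cv2.resize(cc,(320,600),interpolation=cv2.INTER_CUBIC)
a=cv2.resize(a,(480,267)); o=np.zeros((600,800,3),np.uint8); o[:,:320]=cc; o[:267,320:]=a
o[300:580,330:610]=cv2.resize(s['color'][200:270,350:420],(280,280),interpolation=cv2.INTER_CUBIC); cv2.imwrite('pics/a.png',o[:,:,::-1])
print(t['color'][285:298,364].max(1),s['color'][212:230,379].max(1))
E
```

```text
[58 59 59 59 60 60 61 61 60 61 61 58 75] [41 28 26 20 28 21 22 13 23 18 21 17 19 20 26 25 53 87]
```

View pics/b.png

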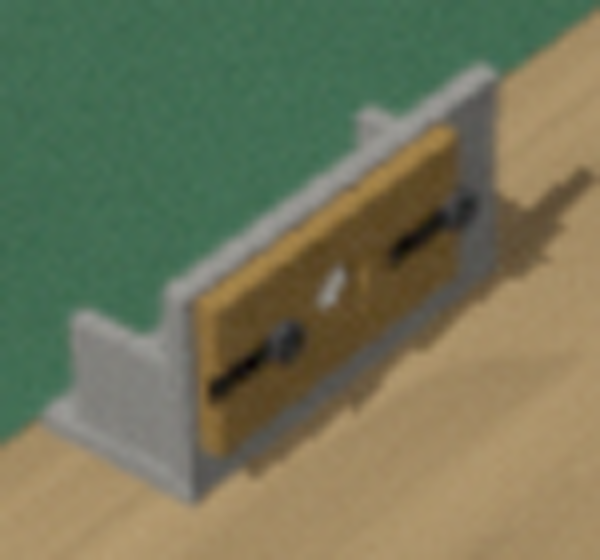

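View pics/a.png

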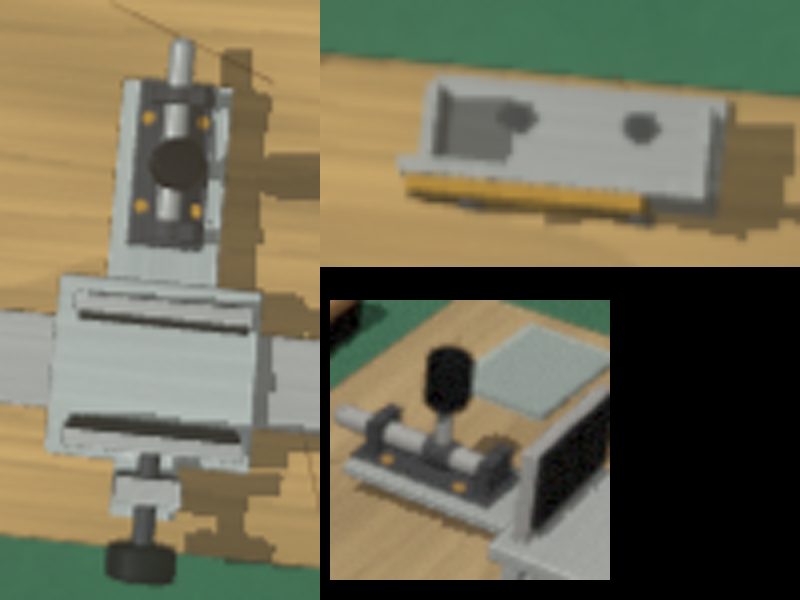

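The plate sits clearly toward +y in the bracket, on the left in both views. In the side crop the bore is near (340,289), which is full-image (292.4,276.1). Next I put numbers in the rail frame.

```bash
python3 - <<'E'
from h import *
t=env.read_camera('top'); s=env.read_camera('side')
P=np.array([[.671,.3664],[.6076,-.3058],[.3237,-.2789],[.3877,.3923]])
y=(P[0]-P[1])/np.linalg.norm(P[0]-P[1])+(P[3]-P[2])/np.linalg.norm(P[3]-P[2]); y/=np.linalg.norm(y); x=np.array([y[1],-y[0]])
ctr=P.mean(0); O=ctr-x*.06; print('yaw deg',np.degrees(np.arctan2(x[1],x[0])),'rail O',O,'x',x)
fr=lambda w:((w[:2]-O)@np.array([x,y]).T).round(4)
m=(t['color'].max(2)<72).astype(np.uint8); k=blob(m,(354,278,375,302)); (u,v),r=cv2.minEnclosingCircle(k)
w=ray(t,(u,v),.112); print('knob',u,v,r,w.round(4),fr(w))
ms=(s['color'].max(2)<45).astype(np.uint8); k=blob(ms,(365,205,395,232)); b=cv2.boundingRect(k); w2=ray(s,(b[0]+b[2]/2,b[1]+b[3]/2),.098); print('side knob',b,w2.round(4),fr(w2))
S=lambda p:(250+p[0]/8,240+p[1]/8); T=lambda p:(220+(p[0]-320)/5.333,215+p[1]/5.333)
print('bore',ray(s,S((340,289)),.056),fr(ray(s,S((340,289)),.056)))
for n,p,z in[('plate tl',(218,312),.076),('plate tr',(460,140),.076),('br bl',(195,500),.022),('br br',(495,270),.022)]:
    print(n,fr(ray(s,S(p),z)))
for n,p,z in[('plateT L',(405,195),.076),('plateT R',(642,210),.076)]: print(n,fr(ray(t,T(p),z)))
for n,p,z in[('jawtop L',(52,340),.044),('saddle R',(262,293),.044)]: print(n,fr(ray(t,(320+p[0]/4,250+p[1]/4),z)))
E
```

```text
yaw deg -5.417406942806947 rail O [0.437768   0.04916465] x [ 0.99553333 -0.09441077]
knob 368.0 289.5 11.672718048095703 [ 0.5233 -0.0796  0.112 ] [ 0.0973 -0.1202]
side knob (374, 212, 11, 16) [ 0.5212 -0.0742  0.098 ] [ 0.0947 -0.115 ]
bore [0.59646672 0.12301036 0.056     ] [0.151  0.0885]
plate tl [0.1495 0.1309]
plate tr [0.1477 0.0492]
br bl [0.1568 0.1325]
br br [0.1551 0.0253]
plateT L [0.1475 0.1311]
plateT R [0.1499 0.0467]
jawtop L [ 0.0096 -0.0654]
saddle R [ 0.041  -0.1624]
```

Measurements in the rail frame:
- **Knob:** (0.095, -0.115) m. The strike plate face comes out at x≈0.150, against an expected 0.150.
- **Plate and bore:** centre at y≈0.089.
- **Bracket:** centre at y≈0.079, so the plate is shifted by about +10 mm.

I'll approach with the jaws opening along rail y.

Request:
carry_out(
  steps=[
    [1,0,0,0,0,0,0.184],
    [1,0,0,0,0,0,0.184],
    [1,-0.0341,-0.0213,0,0,0,0],
    [1,-0.0341,-0.0213,0,0,0,0],
    [1,-0.0341,-0.0213,0,0,0,0],
    [1,-0.0341,-0.0213,0,0,0,0],
    [1,-0.0341,-0.0213,0,0,0,0],
    [1,-0.0341,-0.0213,0,0,0,0],
    [1,-0.0341,-0.0213,0,0,0,0],
    [1,-0.0341,-0.0213,0,0,0,0],
    [1,-0.0341,-0.0213,0,0,0,0],
    [1,-0.0341,-0.0213,0,0,0,0],
    [1,-0.0341,-0.0213,0,0,0,0],
    [1,-0.0341,-0.0213,0,0,0,0],
    [1,-0.0341,-0.0213,0,0,0,0],
    [1,-0.0341,-0.0213,0,0,0,0],
    [1,-0.0341,-0.0213,0,0,0,0],
    [1,0,0,0,0,0,0],
  ],
  grip_force=30,
)

```text
clock: 2.65
tcp_pos: [0.5228, -0.0726, 0.2501]
orientation: [0.0, -0.674, 0.738, -0.0]
wrist_force: [-1.2, -0.2, -0.0]
finger_gap: 0.0853
```

Request:
carry_out(
  steps=[
    [1,0.0018,0.0011,0.03,0,0,0],
    [1,0,0,0.03,0,0,0],
    [1,0,0,0.03,0,0,0],
    [1,0,0,0.03,0,0,0],
    [1,0,0,0.016,0,0,0],
    [1,0,0,0.016,0,0,0],
    [1,0,0,0,0,0,0],
    [0.2,0,0,0,0,0,0],
    [0,0,0,0,0,0,0],
  ],
)

```text
clock: 3.78
tcp_pos: [0.5209, -0.0766, 0.0992]
orientation: [0.0, -0.673, 0.74, -0.001]
wrist_force: [0.1, -0.5, -0.5]
finger_gap: 0.0517
```

```bash
python3 - <<'E'
from h import *
o=np.zeros((600,800,3),np.uint8)
s=env.read_camera('side')['color'][170:290,330:490];t=env.read_camera('top')['color'][240:400,300:420]
o[:300,:400]=cv2.resize(s,(400,300),interpolation=2);o[:533,400:]=cv2.resize(t,(400,533),interpolation=2)
cv2.imwrite('pics/c.png',o[:,:,::-1]);print(env.get_state()['wrist_force'])
E
```

```text
[ 0.061696   -0.04983069  0.50853273]
```

View pics/c.png

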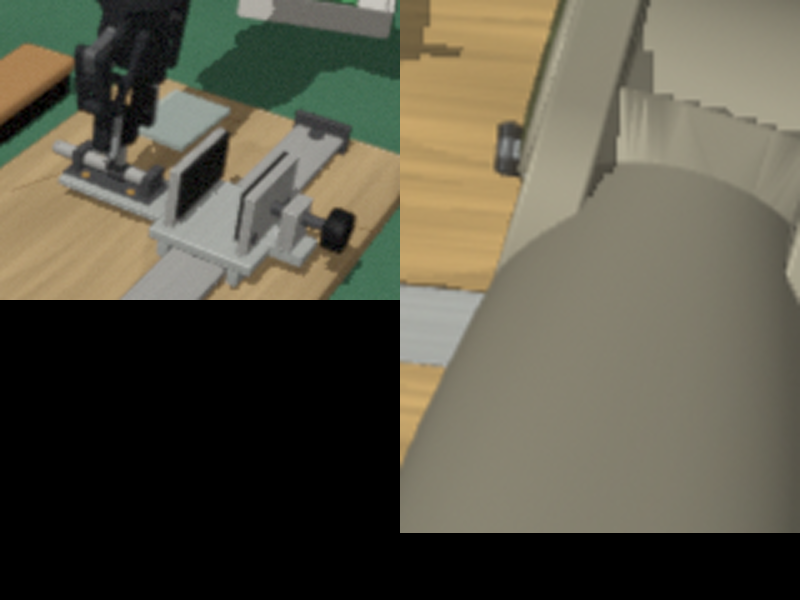

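The side view shows both fingers around the knob and above the guides. I close the gripper.

Request:
carry_out(
  steps=[
    [-0.4,0,0,0,0,0,0],
    [-1,0,0,0,0,0,0],
    [-1,0,0,0,0,0,0],
    [-1,0,0,0,0,0,0],
    [-1,0,0,0,0,0,0],
  ],
  grip_force=40,
)

```text
clock: 4.5
tcp_pos: [0.5208, -0.0757, 0.0989]
orientation: [0.001, -0.673, 0.739, -0.0]
wrist_force: [-0.5, 3.4, 5.8]
finger_gap: 0.0232
```

Request:
carry_out(
  steps=[
    [-1,0,0.003,0,0,0,0],
    [-1,0,0.003,0,0,0,0],
    [-1,0,0.003,0,0,0,0],
    [-1,0,0.002,0,0,0,0],
    [-1,0,0,0,0,0,0],
  ],
)

```text
clock: 5.12
tcp_pos: [0.5103, -0.075, 0.0989]
orientation: [0.001, -0.673, 0.74, -0.001]
wrist_force: [2.9, 3.6, 5.3]
finger_gap: 0.0228
```

Request:
carry_out(
  steps=[
    [-1,0,0.002,0,0,0,0],
    [-1,0,0,0,0,0,0],
  ],
)

```text
clock: 5.38
tcp_pos: [0.5083, -0.0749, 0.0989]
orientation: [0.001, -0.673, 0.74, -0.001]
wrist_force: [2.8, 3.5, 5.9]
finger_gap: 0.0231
```

Request:
carry_out(
  steps=[
    [-1,0,0.0015,0,0,0,0],
    [-1,0,0,0,0,0,0],
  ],
)

```text
clock: 5.62
tcp_pos: [0.5068, -0.0748, 0.0989]
orientation: [0.001, -0.673, 0.74, -0.001]
wrist_force: [2.9, 4.0, 6.0]
finger_gap: 0.023
```

Request:
carry_out(
  steps=[
    [-1,0,0.0015,0,0,0,0],
    [-1,0,0,0,0,0,0],
  ],
)

```text
clock: 5.88
tcp_pos: [0.5054, -0.0747, 0.0989]
orientation: [0.001, -0.673, 0.74, -0.001]
wrist_force: [2.6, 3.4, 5.7]
finger_gap: 0.0223
```

Request:
carry_out(
  steps=[
    [-1,0,0.0015,0,0,0,0],
    [-1,0,0,0,0,0,0],
  ],
)

```text
clock: 6.12
tcp_pos: [0.5053, -0.0748, 0.0989]
orientation: [0.002, -0.673, 0.74, -0.002]
wrist_force: [6.9, 3.3, 1.4]
finger_gap: 0.023
```

The stop is felt after 15.5 mm, against 15 mm expected. Now I slide the clamp toward the keeper.

Request:
carry_out(
  steps=[
    [-1,-0.006,0,0,0,0,0],
    [-1,-0.012,0,0,0,0,0],
    [-1,-0.012,0,0,0,0,0],
    [-1,-0.012,0,0,0,0,0],
    [-1,-0.012,0,0,0,0,0],
    [-1,-0.012,0,0,0,0,0],
    [-1,-0.012,0,0,0,0,0],
    [-1,-0.012,0,0,0,0,0],
    [-1,-0.012,0,0,0,0,0],
    [-1,0,0,0,0,0,0],
  ],
)

```text
clock: 7.38
tcp_pos: [0.5151, 0.0265, 0.099]
orientation: [0.001, -0.673, 0.74, -0.002]
wrist_force: [6.5, 1.1, 2.2]
finger_gap: 0.0229
```

Request:
carry_out(
  steps=[
    [-1,-0.012,0,0,0,0,0],
    [-1,-0.012,0,0,0,0,0],
    [-1,-0.012,0,0,0,0,0],
    [-1,-0.012,0,0,0,0,0],
    [-1,-0.012,0,0,0,0,0],
    [-1,-0.012,0,0,0,0,0],
    [-1,-0.012,0,0,0,0,0],
    [-1,-0.01,0,0,0,0,0],
    [-1,-0.008,0,0,0,0,0],
    [-1,0,0,0,0,0,0],
  ],
)

```text
clock: 8.62
tcp_pos: [0.519, 0.0762, 0.0994]
orientation: [0.013, -0.698, 0.715, 0.01]
wrist_force: [9.2, -2.8, -7.8]
finger_gap: 0.0231
```

```bash
python3 - <<'E'
from h import *
s=env.read_camera('side');print(env.get_state()['tcp_pos'],env.get_state()['wrist_force'])
cv2.imwrite('pics/d.png',cv2.resize(s['color'][200:310,230:370],(763,600),interpolation=2)[:,:,::-1])
E
```

```text
[0.51894137 0.07623232 0.09935538] [ 9.13810753 -3.96540245 -8.05223853]
```

View pics/d.png

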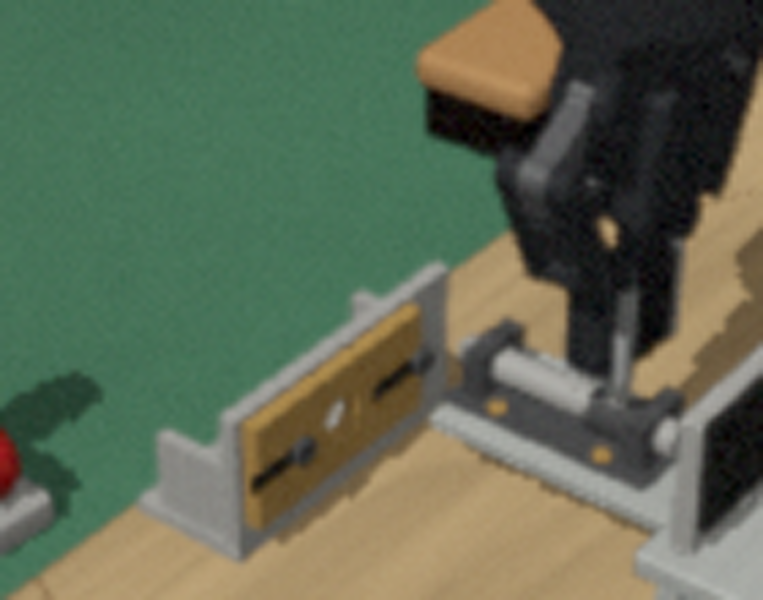

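The bolt is still about 50 mm short of the bore and the wrist has twisted. A joint limit is the likely cause, so I check the joints.

```bash
python3 - <<'E'
from h import *
from scipy.spatial.transform import Rotation as R
s=env.get_state();print(s['joint_pos'].round(3),s['qvel'].round(3),s['tau'].round(2),s['ft_torque'].round(2))
q=s['orientation'];print(R.from_quat([*q[1:],q[0]]).as_matrix().round(3))
E
```

```text
[-0.025  0.308 -0.35   0.909  0.033  3.14 ] [-0.002  0.001 -0.    -0.001 -0.    -0.001] [  2.49 -46.73  22.91   4.01   1.76   0.11] [-1.45 -1.84  0.08]
[[-0.024 -1.     0.005]
 [-0.999  0.024  0.033]
 [-0.033 -0.004 -0.999]]
```

Joint 6 has reached its range end. I release, lift, and turn back half a turn, which gives the same grasp with joint 6 near 0.

Request:
carry_out(
  steps=[
    [0.3,0,0,0,0,0,0],
    [0.3,0,0,0,0,0,0],
    [0.3,0,0,0,0,0,0],
    [0.3,0,0,-0.025,0,0,0],
    [0.3,0,0,-0.03,0,0,0],
    [0.3,0,0,-0.02,0,0,0],
    [0.3,0,0,0,0,0,0],
  ],
)

```text
clock: 9.55
tcp_pos: [0.5172, 0.0757, 0.1764]
orientation: [0.015, -0.699, 0.715, 0.012]
wrist_force: [1.6, -0.0, -0.7]
finger_gap: 0.0557
```

Request:
carry_out(
  steps=[
    [0.3,0,0,0,0,0,-0.18],
    [0.3,0,0,0,0,0,-0.18],
    [0.3,0,0,0,0,0,-0.18],
    [0.3,0,0,0,0,0,-0.18],
    [0.3,0,0,0,0,0,-0.18],
    [0.3,0,0,0,0,0,-0.18],
    [0.3,0,0,0,0,0,-0.18],
    [0.3,0,0,0,0,0,-0.18],
    [0.3,0,0,0,0,0,-0.18],
    [0.3,0,0,0,0,0,-0.18],
    [0.3,0,0,0,0,0,-0.18],
    [0.3,0,0,0,0,0,-0.18],
    [0.3,0,0,0,0,0,-0.18],
    [0.3,0,0,0,0,0,-0.18],
    [0.3,0,0,0,0,0,-0.18],
    [0.3,0,0,0,0,0,-0.18],
    [0.3,0,0,0,0,0,-0.1],
    [0.3,0,0,0,0,0,0],
  ],
)

```text
clock: 11.8
tcp_pos: [0.5154, 0.0758, 0.1737]
orientation: [-0.015, 0.769, 0.638, 0.012]
wrist_force: [0.2, -0.6, -0.7]
finger_gap: 0.0557
```

```bash
cat >> h.py <<'E'
from scipy.spatial.transform import Rotation as Rn
O=np.array([.437768,.04916465]); XR=np.array([.99553333,-.09441077]); YR=np.array([.09441077,.99553333])
def fr(w): return (np.array([XR,YR])@(np.asarray(w)[:2]-O)).round(4)
def st():
    s=env.get_state(); q=s['orientation']; M=Rn.from_quat([*q[1:],q[0]]).as_matrix()
    F=np.array([[*XR,0],[*YR,0],[0,0,1]])
    W=np.eye(3); W[:,:]=np.c_[np.r_[YR,0],np.r_[XR,0],[0,0,-1]]
    print('t',round(s['clock'],2),'rail pos',fr(s['tcp_pos']),s['tcp_pos'].round(4),'F rail',(F@s['wrist_force']).round(1),'turn to go (tool)',Rn.from_matrix(M.T@W).as_rotvec().round(4),'j',s['joint_pos'].round(2))
E
python3 - <<'E'
from h import *
st(); s=env.read_camera('side')
ms=(s['color'].max(2)<45).astype(np.uint8); cv2.imwrite('pics/e.png',cv2.resize(s['color'][170:310,270:410],(600,600),interpolation=2)[:,:,::-1])
E
```

```text
t 11.8 rail pos [0.0748 0.0338] [0.5154 0.0758 0.1737] F rail [ 0.2 -0.6 -0.7] turn to go (tool) [-0.0067 -0.0385 -0.0911] j [-0.03  0.24 -0.24  1.09  0.04  0.16]
```

View pics/e.png

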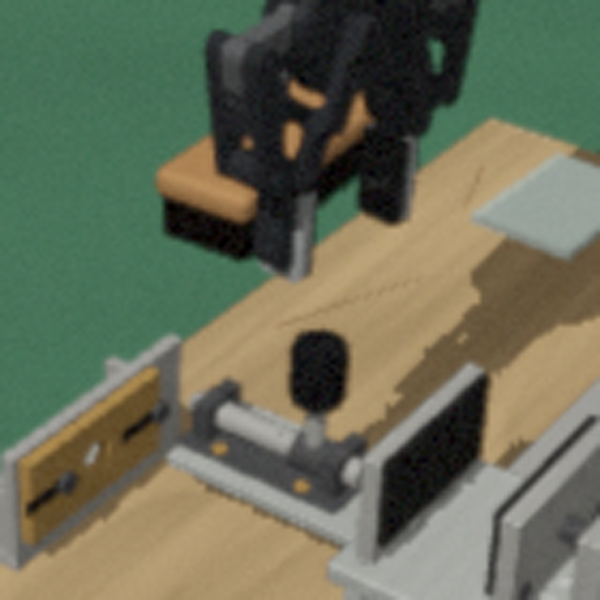

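The gripper has turned above the free knob, which is centred at crop (319,371), full-image (344.4,256.6).

```bash
python3 - <<'E'
from h import *
s=env.read_camera('side')
w=ray(s,(344.4,256.6),.098);print('knob',w,fr(w))
st()
E
```

```text
knob [0.52004787 0.07490737 0.098     ] [0.0795 0.0334]
t 11.9 rail pos [0.0751 0.0339] [0.5157 0.0758 0.1741] F rail [ 0.3 -0.7 -0.5] turn to go (tool) [-0.006  -0.0387 -0.0917] j [-0.03  0.24 -0.24  1.09  0.04  0.16]
```

Request:
carry_out(
  steps=[
    [0.3,0,0,0,-0.006,-0.0385,-0.0915],
    [0.3,0,0.0045,0,0,0,0],
    [0.3,0,0,0.025,0,0,0],
    [0.3,0,0,0.025,0,0,0],
    [0.3,0,0,0.025,0,0,0],
    [0.3,0,0,0,0,0,0],
  ],
)

```text
clock: 12.65
tcp_pos: [0.5193, 0.0752, 0.098]
orientation: [-0.001, 0.74, 0.673, -0.001]
wrist_force: [0.1, -0.7, 0.7]
finger_gap: 0.0558
```

```bash
python3 -c "from h import *; st()"
```

```text
t 12.65 rail pos [0.0787 0.0337] [0.5193 0.0752 0.098 ] F rail [ 0.2 -0.7  0.7] turn to go (tool) [-0.003  -0.0004 -0.0006] j [-0.01  0.32 -0.34  0.92  0.    0.09]
```

Request:
carry_out(
  steps=[
    [-0.4,0,0,0,0,0,0],
    [-1,0,0,0,0,0,0],
    [-1,0,0,0,0,0,0],
    [-1,0,0,0,0,0,0],
    [-1,0,-0.001,0,0,0,0],
    [-1,0,0,0,0,0,0],
  ],
)

```text
clock: 13.4
tcp_pos: [0.5218, 0.0754, 0.1013]
orientation: [0.002, 0.739, 0.673, 0.002]
wrist_force: [3.1, -0.1, 5.9]
finger_gap: 0.0233
```

```bash
python3 -c "from h import *; st()"
```

```text
t 13.4 rail pos [0.0812 0.0341] [0.5218 0.0754 0.1013] F rail [3.1 0.2 5.9] turn to go (tool) [ 0.0058 -0.0008  0.0014] j [-0.01  0.31 -0.34  0.91  0.    0.08]
```

Request:
carry_out(
  steps=[
    [-1,0.008,0,0,0,0,0],
    [-1,0.01,0,0,0,0,0],
    [-1,0.01,0,0,0,0,0],
    [-1,0.01,0,0,0,0,0],
    [-1,0.008,0,0,0,0,0],
    [-1,0.006,0,0,0,0,0],
    [-1,0.003,0,0,0,0,0],
    [-1,0,0,0,0,0,0],
    [-1,0,0,0,0,0,0],
  ],
)

```text
clock: 14.52
tcp_pos: [0.5271, 0.1296, 0.1013]
orientation: [0.002, 0.739, 0.673, 0.002]
wrist_force: [4.8, -2.2, 5.5]
finger_gap: 0.0227
```

```bash
python3 - <<'E'
from h import *
st()
o=np.zeros((600,800,3),np.uint8)
s=env.read_camera('side')['color'][200:310,230:370];t=env.read_camera('top')['color'][200:330,200:330]
o[:377,:480]=cv2.resize(s,(480,377),interpolation=2);o[:320,480:]=cv2.resize(t,(320,320),interpolation=2)
cv2.imwrite('pics/f.png',o[:,:,::-1])
E
```

```text
t 14.53 rail pos [0.0813 0.0885] [0.5271 0.1296 0.1013] F rail [ 5.  -1.7  5.5] turn to go (tool) [0.006  0.0004 0.0009] j [ 0.09  0.34 -0.3   0.93 -0.    0.19]
```

View pics/f.png

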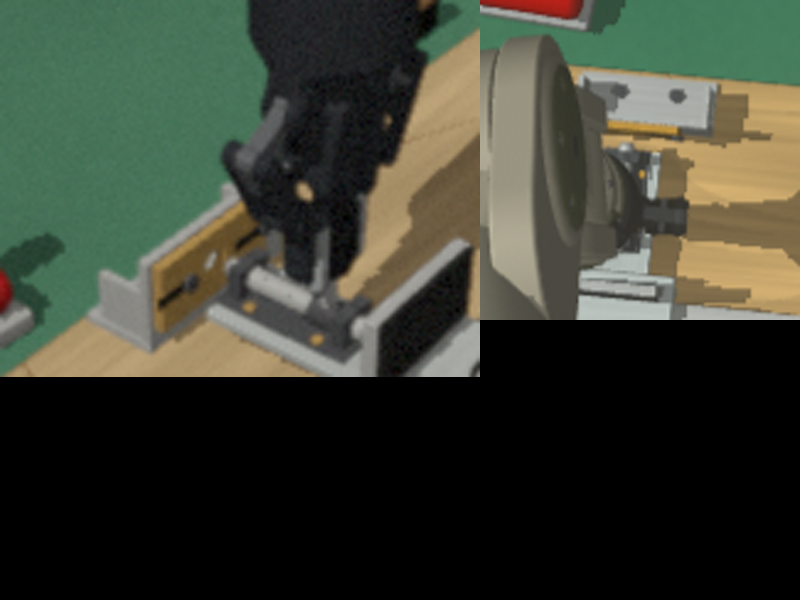

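Side view: the nose is just short of the plate, aimed at about the bore. The top view shows the nose near the plate's middle. Now I feel forward lightly.

Request:
carry_out(
  steps=[
    [-1,0,0.002,0,0,0,0],
    [-1,0,0.002,0,0,0,0],
    [-1,0,0.002,0,0,0,0],
    [-1,0,0.001,0,0,0,0],
    [-1,0,0.001,0,0,0,0],
    [-1,0,0,0,0,0,0],
  ],
)

```text
clock: 15.38
tcp_pos: [0.5327, 0.1291, 0.1012]
orientation: [0.001, 0.739, 0.673, 0.0]
wrist_force: [-2.2, -1.6, 11.2]
finger_gap: 0.0229
```

```bash
python3 -c "from h import *; st()"
```

```text
t 15.38 rail pos [0.087  0.0885] [0.5327 0.1291 0.1012] F rail [-2.  -1.8 11.2] turn to go (tool) [0.0018 0.0004 0.0013] j [ 0.09  0.35 -0.28  0.94 -0.    0.18]
```

Request:
carry_out(
  steps=[
    [-1,0,0.001,0,0,0,0],
    [-1,0,0.001,0,0,0,0],
    [-1,0,0,0,0,0,0],
  ],
)

```text
clock: 15.75
tcp_pos: [0.5347, 0.1289, 0.1012]
orientation: [0.001, 0.739, 0.673, 0.0]
wrist_force: [-3.3, -0.4, 12.2]
finger_gap: 0.0227
```

```bash
python3 -c "from h import *; st()"
```

```text
t 15.75 rail pos [0.089  0.0885] [0.5347 0.1289 0.1012] F rail [-3.2 -0.7 12.2] turn to go (tool) [0.0018 0.0004 0.0013] j [ 0.09  0.35 -0.28  0.94 -0.    0.18]
```

Request:
carry_out(
  steps=[
    [-1,0,0,-0.002,0,0,0],
    [-1,0,0.001,0,0,0,0],
    [-1,0,0.001,0,0,0,0],
    [-1,0,0,0,0,0,0],
  ],
)

```text
clock: 16.25
tcp_pos: [0.5359, 0.1288, 0.1013]
orientation: [-0.0, 0.739, 0.673, -0.001]
wrist_force: [-3.1, -2.8, -0.7]
finger_gap: 0.0233
```

```bash
python3 -c "from h import *; st()"
```

```text
t 16.25 rail pos [0.0901 0.0885] [0.5359 0.1288 0.1013] F rail [-2.8 -3.1 -0.7] turn to go (tool) [-0.0009  0.0006  0.0014] j [ 0.09  0.36 -0.27  0.94 -0.    0.18]
```

Request:
carry_out(
  steps=[
    [-1,0,0.001,0,0,0,0],
    [-1,0,0.001,0,0,0,0],
    [-1,0,0,0,0,0,0],
  ],
)

```text
clock: 16.62
tcp_pos: [0.5384, 0.1286, 0.1014]
orientation: [0.0, 0.739, 0.673, -0.0]
wrist_force: [-3.5, -3.4, -3.9]
finger_gap: 0.0226
```

```bash
python3 -c "from h import *; st()"
```

```text
t 16.62 rail pos [0.0927 0.0886] [0.5384 0.1286 0.1014] F rail [-3.2 -3.7 -3.9] turn to go (tool) [0.0002 0.0003 0.0014] j [ 0.09  0.36 -0.26  0.94 -0.    0.18]
```

Request:
carry_out(
  steps=[
    [-1,0,0.001,0,0,0,0],
    [-1,0,0.001,0,0,0,0],
    [-1,0,0,0,0,0,0],
  ],
)

```text
clock: 17.0
tcp_pos: [0.5406, 0.1286, 0.1014]
orientation: [0.0, 0.739, 0.673, 0.0]
wrist_force: [-3.2, -4.0, -7.4]
finger_gap: 0.0227
```

```bash
python3 -c "from h import *; st()"
```

```text
t 17.0 rail pos [0.0949 0.0888] [0.5406 0.1286 0.1014] F rail [-2.8 -4.2 -7.4] turn to go (tool) [0.0005 0.     0.0014] j [ 0.09  0.36 -0.26  0.95 -0.    0.18]
```

The nose is in the bore, 5–6 mm past the plate face with only sliding friction. I carry on gently.

Request:
carry_out(
  steps=[
    [-1,0,0.0015,0.001,0,0,0],
    [-1,0,0.0015,0,0,0,0],
    [-1,0,0.0015,0,0,0,0],
    [-1,0,0.0015,0.001,0,0,0],
    [-1,0,0,0,0,0,0],
  ],
)

```text
clock: 17.62
tcp_pos: [0.5485, 0.1282, 0.1013]
orientation: [0.002, 0.739, 0.673, 0.002]
wrist_force: [-2.3, -3.6, 3.4]
finger_gap: 0.0225
```

```bash
python3 -c "from h import *; st()"
```

```text
t 17.62 rail pos [0.1028 0.0891] [0.5485 0.1282 0.1013] F rail [-2.  -3.8  3.4] turn to go (tool) [ 0.0049 -0.0008  0.0014] j [ 0.09  0.37 -0.25  0.95 -0.    0.18]
```

Request:
carry_out(
  steps=[
    [-1,0,0.0015,0.0005,0,0,0],
    [-1,0,0.0015,0,0,0,0],
    [-1,0,0.0015,0,0,0,0],
    [-1,0,0.0015,0.0005,0,0,0],
    [-1,0,0,0,0,0,0],
  ],
)

```text
clock: 18.25
tcp_pos: [0.555, 0.1277, 0.1012]
orientation: [0.002, 0.739, 0.673, 0.003]
wrist_force: [-2.0, -3.5, 9.2]
finger_gap: 0.0227
```

```bash
python3 -c "from h import *; st()"
```

```text
t 18.25 rail pos [0.1093 0.0893] [0.555  0.1277 0.1012] F rail [-1.7 -3.7  9.2] turn to go (tool) [ 0.0064 -0.0011  0.0015] j [ 0.09  0.38 -0.23  0.95 -0.    0.18]
```

Request:
carry_out(
  steps=[
    [-1,0,0.0015,-0.001,0,0,0],
    [-1,0,0.0015,0,0,0,0],
    [-1,0,0.0015,0,0,0,0],
    [-1,0,0.001,0,0,0,0],
    [-1,0,0.001,0,0,0,0],
    [-1,0,0,0,0,0,0],
  ],
)

```text
clock: 19.0
tcp_pos: [0.5605, 0.1272, 0.1013]
orientation: [0.001, 0.739, 0.673, 0.002]
wrist_force: [-2.6, -3.8, 6.9]
finger_gap: 0.0232
```

```bash
python3 -c "from h import *; st()"
```

```text
t 19.0 rail pos [0.1149 0.0892] [0.5605 0.1272 0.1013] F rail [-2.3 -4.   6.9] turn to go (tool) [ 0.0042 -0.001   0.0016] j [ 0.08  0.4  -0.21  0.96  0.    0.18]
```

Request:
carry_out(
  steps=[
    [-1,0,0.001,0,0,0,0],
    [-1,0,0.001,0,0,0,0],
    [-1,0,0,0,0,0,0],
  ],
)

```text
clock: 19.38
tcp_pos: [0.5625, 0.127, 0.1013]
orientation: [0.001, 0.739, 0.673, 0.002]
wrist_force: [-2.6, -2.9, 7.9]
finger_gap: 0.0225
```

```bash
python3 -c "from h import *; st()"
```

```text
t 19.38 rail pos [0.1168 0.0893] [0.5625 0.127  0.1013] F rail [-2.3 -3.2  7.9] turn to go (tool) [ 0.0042 -0.001   0.0016] j [ 0.08  0.4  -0.21  0.96  0.    0.18]
```

Push on in 1 mm steps until the end stop is felt.

Request:
carry_out(
  steps=[
    [-1,0,0.001,0,0,0,0],
    [-1,0,0.001,0,0,0,0],
    [-1,0,0,0,0,0,0],
  ],
)

```text
clock: 19.75
tcp_pos: [0.5631, 0.1269, 0.1012]
orientation: [0.0, 0.739, 0.674, 0.001]
wrist_force: [-6.8, -3.2, 9.7]
finger_gap: 0.023
```

```bash
python3 -c "from h import *; st()"
```

```text
t 19.75 rail pos [0.1175 0.0892] [0.5631 0.1269 0.1012] F rail [-6.5 -3.8  9.7] turn to go (tool) [ 0.0017 -0.0009  0.0018] j [ 0.08  0.4  -0.2   0.96  0.    0.18]
```

Request:
carry_out(
  steps=[
    [-1,0,0.001,0,0,0,0],
    [-1,0,0,0,0,0,0],
  ],
)

```text
clock: 20.0
tcp_pos: [0.5632, 0.1269, 0.1012]
orientation: [-0.0, 0.739, 0.674, 0.0]
wrist_force: [-9.2, -2.7, 11.9]
finger_gap: 0.0224
```

```bash
python3 -c "from h import *; st()"
```

```text
t 20.0 rail pos [0.1175 0.0892] [0.5632 0.1269 0.1012] F rail [-8.9 -3.6 11.9] turn to go (tool) [-0.     -0.0008  0.002 ] j [ 0.08  0.4  -0.2   0.97  0.    0.17]
```

The stop is felt at 36.2 mm of travel, against 36 mm expected, with about 9 N. I release and retreat.

Request:
carry_out(
  steps=[
    [0.2,0,0,-0.001,0,0,0],
    [0.3,0,0,0,0,0,0],
    [0.3,0,0,0,0,0,0],
    [0.3,0,0,-0.02,0,0,0],
    [0.3,0,0,-0.03,0,0,0],
    [0.3,0,0,-0.04,0,0,0],
    [0.3,0,0,-0.04,0,0,0],
    [0.3,0,-0.04,0,0,0,0],
    [0.3,0,-0.05,0,0,0,0],
    [0.3,0,-0.05,0,0,0,0],
    [0.3,0,0,0,0,0,0],
    [0.3,0,0,0,0,0,0],
  ],
)

```text
clock: 21.5
tcp_pos: [0.4257, 0.1397, 0.2313]
orientation: [0.001, 0.739, 0.674, 0.002]
wrist_force: [-0.2, 0.2, -0.9]
finger_gap: 0.0555
```

```bash
python3 - <<'E'
from h import *
st()
s=env.read_camera('side');S=s['color']
cv2.imwrite('pics/g.png',cv2.resize(S[200:310,220:370],(800,587),interpolation=2)[:,:,::-1])
m=(S.max(2)<45).astype(np.uint8)
E
```

```text
t 21.5 rail pos [-0.0205  0.089 ] [0.4257 0.1397 0.2313] F rail [-0.2  0.2 -0.9] turn to go (tool) [ 0.0036 -0.0009  0.0018] j [ 0.14  0.07 -0.3   1.19  0.    0.23]
```

View pics/g.png

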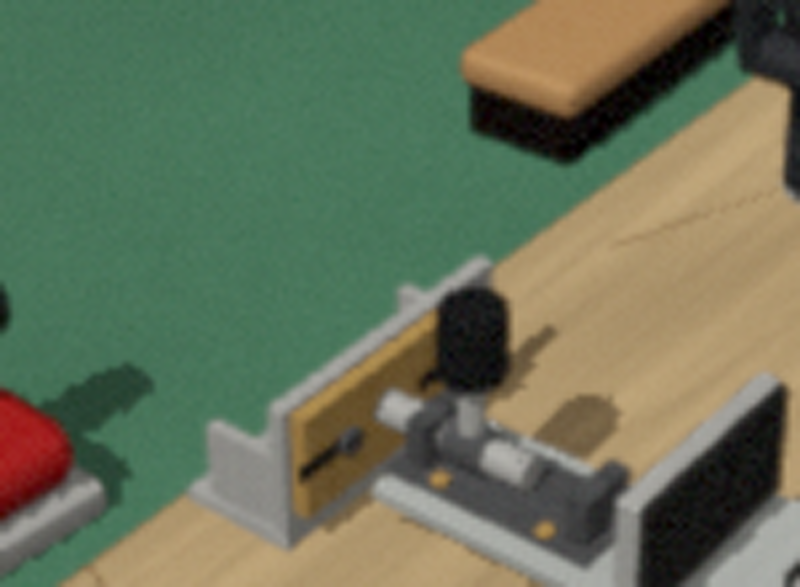

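The knob is free and sits close to the plate, and the rod runs into the brass at (390,408). I check the knob's position numerically: crop (473,340), full-image (308.7,263.8).

```bash
python3 - <<'E'
from h import *
s=env.read_camera('side'); w=ray(s,(308.7,263.8),.098); print('knob',fr(w))
# where the rod (axis z .056) meets the face at x=.150, and where a nose would be if not entered
for xr in (.150,.178):
    X=np.r_[O+XR*xr+YR*.0893,.056]; print(xr,(proj(s,X)-[220,200])*5.333)
t=env.read_camera('top')
cv2.imwrite('pics/h.png',cv2.resize(t['color'][140:410,110:500],(780,540),interpolation=2)[:,:,::-1])
E
```

```text
knob [0.1155 0.0881]
0.15 [387.51271882 408.25779855]
0.178 [322.87761828 377.75242444]
```

View pics/h.png

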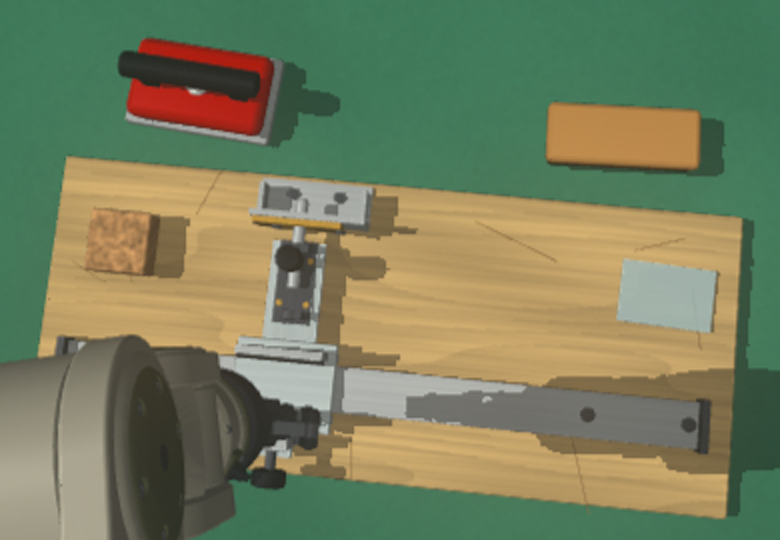

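The top view shows the nose past the plate inside the bracket at (303,205), and the bystanders where they were. The knob measures x = 115.5 mm. I hand in.

```bash
python3 -c "
from workcell import env
print(env.hand_in())"
```

```text
the job is handed in; nothing more can be done
None
```

The bolt is fully home in the keeper and the knob is released. I handed the job in at about 21.6 s of the 72 s allowed.

- **What I did:** I gripped the knob and drew the bolt back 15.5 mm to its stop. I then slid the clamp to the bore, which I measured about 10 mm to +y of the bracket's middle. I felt forward in 1–2 mm steps; the nose went into the bore on the first try. The bolt slid in against about 3 N, and the end stop came after 36.2 mm of travel (36 mm expected).
- **Last checks:** After release the knob measured x = 115.5 mm (116 expected). The top view shows the nose past the strike plate inside the bracket. The highest push along the bolt I read was about 9 N, at the end stop. The iron, brush, cork and scraper look unmoved, and the gripper is clear with about zero force.
- **What went wrong on the way:** The wrist joint reached its range end (3.14) midway through the slide, and the tool twisted slightly. I let go, turned the gripper half a turn, regrasped and carried on; the reading stayed at the limit and did not pass it. After the regrasp the vertical force on the knob was up to about 12 N, which is below the limits.

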